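# Open the guard and present the tasting dish

### The arm

A 6-joint arm with a two-finger parallel gripper is mounted at the origin on the work surface. World frame = base frame: x ahead of the robot, y to its left, z up, the work surface at z = 0. Lengths are in m, angles in rad, forces in N, time in s.
With the tool pointing down it reaches from about 0.35 to 0.775 m from the base axis. Payload 7.3 kg.
Tool frame: the origin (TCP) lies at the very end of the fingers, on their centre line; the grasp point (between the pads) lies 19 mm behind it; z points along the fingers, y is the line along which they close (so a half turn about z gives the same grasp; the last joint's range is limited). The gripper opens to 92 mm and grips with 3 to 60 N. Pads are 19 mm wide; open, the fingers measure 130 mm over their backs; the gripper's body (75 mm by 190 mm) begins 47 mm behind the grasp point.
Start: joints at [1.11, 0.342, 1.524, -0, 1.275, -0.146], TCP at [0.163, 0.499, 0.227] pointing down, gripper open.
Joint ranges: [-2.53, 2.53], [-0.77, 2.02], [0.04, 2.7], [-1, 4.14], [0.28, 2.66], [-3.11, 3.11]. Speed limits (rad/s): [2.57, 2.57, 3.14, 3.14, 3.14, 3.14].

### API

Orientations are given as [roll, pitch, yaw] about the fixed x, y, z axes, in that order (R = Rz(yaw) Ry(pitch) Rx(roll)).
In Python, from cell import robot gives the robot as it stands. The module is installed in compiled form; this text tells all that it offers.
- The arm moves only by the tool arm_command, never from a script. Its argument "moves" is a list of rows, each a list of 3 entries, a list of its own where there are three numbers: the shift along the tool's x, y, z in m, then the turn, a rotation vector about the tool's x, y, z in rad, then the finger opening in m, from 0 to 0.0918. In form: [[[dx, dy, dz], [ax, ay, az], claw], ...]. A call has exactly 5 rows; each row is the pose to reach, as a shift and turn from the pose commanded when the call began, along the tool's axes at that moment; what a row does not reach only later rows make up. A row lasts 1/10 s, in which the tool goes at most 50 mm and 8.59 degrees, less where a joint would pass 70% of its speed; a pose out of reach is approached as far as the arm can. A call with a gripper value outside its range is refused whole. The fingers move at their own pace and stop on an object; "squeeze" is the grip in N (left out, the last holds). Time passes only in rows, so rows that repeat a pose let the fingers close, or fill a call up. It gives the time, the measured TCP pose, the force, the opening and the grip force at its end, in the units of the state.
- robot.observe(): the state, without advancing time (a new reading comes with each control period).
- robot.read_camera(name): name is "side" or "top"; returns the picture (480x640x3 uint8, red, green, blue); there is no depth.
- robot.camera_model(name): a dict with "fx", "fy", "cx", "cy" (pixels), "k1" (the pictures are not rectified: a ray, as slopes to the right and down, at radius r is drawn at 1 + k1 r^2 times it, then the intrinsics apply), "R" (3x3) and "t" (3): a world point X has camera coordinates R X + t. Camera axes: x right, y down, z forward; pixel columns grow to the right and rows downward; lengths in m; the calibration is good to about 2 mm. A picture is of the moment at which its call begins. camera_model takes no time and is no camera call.
- robot.hand_in(): hands the job in; it is judged then, once.
The state is a dict: "time": time; "qpos": joint angles; "qvel": joint speeds; "joint_efforts": joint torques, N m; "tool_pos": TCP position; "tool_rot": TCP orientation; "contact_force": force on the tool from outside, world axes, zero at the start; "torque": the same for the moment, N m; "opening": finger opening in m; "grip_force": force on a finger pad.
Only numpy, scipy, OpenCV 4.12 (cv2) and the standard library are available. Lean on these libraries where they do the work, as an engineer would, in place of code of your own. Each camera call takes 0.05 s, during which the arm holds its last target. There are 200 camera calls.

### The job

Push the grille guard along its rails by its upright plate, away from the dish, until it clicks past the spring catch and stays open. Then lift the tasting dish by its arched handle to about ten centimetres above its place on the stand and turn it there a quarter turn clockwise (seen from above), so that its lip, which now points to the pots, points straight across the stand to the customers on the side away from the robot; keep the dish level and the loose pickled onion in its middle all the while, and leave everything else as it stands. Finish while holding the dish still in the air like that.

Things in the scene. Friction and masses are not known exactly. Their poses are not given: they have to be found in the camera images.
- stand: Wooden tasting stand, fixed: board 250 mm (x) by 400 mm (y, -230 to +170), 16 mm thick; two rails 12 mm wide along y at x = -90 and +90 mm, tops 58 mm above the table. Origin on the table under the middle of the dish's place; z up. A grille guard on the rails at first covers the dish's half towards -y, so the dish cannot be lifted; two small loose pots stand at the +y end.
- stand_seat (a point): Point on the board's top (16 mm above the table) in the middle of the dish's place. Axes as the stand's.
- pot_end (a point): Point on the board's top at the pot end, 140 mm towards the stand's +y from the dish's place.
- guard (a joint): Grille guard's travel along the stand's -y (m): 0 covers half the dish, end stop 0.080. Friction 1 to 2 N. A sprung catch pin meets it from 0.065, takes about 5 to 8 N to push through; past 0.072 it snaps on and stays between 0.077 and 0.080 (clicked open); left short of that it springs back. Guard 182 mm wide, 115 mm long, its grille 58 to 66 mm above the table.
- push_plate (a point): Middle of the push face (facing the stand's +y) of the guard's upright steel push plate: 60 mm wide along the stand's x, 8 mm thick, from 66 to 114 mm above the table. The point is 90 mm above the table and moves with the guard; at guard = 0 it lies 114 mm towards -y from the dish's place.
- dish: Loose steel dish, 130 mm across, rim 28 mm high, about 0.26 kg. Floor: shallow cone (6 degrees), 92 mm across, falling to the middle. Origin: centre of its underside; z up; x points to its flat lip (26 mm wide, 17 mm past the rim). An arched handle spans it along its y, legs at the rim at y = -62 and +62 mm. At first it stands on the board, lip to the pot end (x along the stand's +y to 3 degrees).
- dish_grip (a point): Middle of the wooden grip bar: 80 mm long along the dish's y, 12 mm thick along its x, 20 mm high, 118 mm above the dish's underside (134 mm above the table at first). The middle 60 mm of it is free of the legs for a grasp from above. Axes as the dish's.
- dish_middle (a point): Point in the dish's frame where the onion's centre is when the onion lies in the middle, 18 mm above the dish's underside.
- dish_lip (a point): Tip of the dish's lip, 80 mm along the dish's x from its axis, 28 mm above its underside.
- onion_center (a point): Centre of the pickled onion, a loose pale ball 26 mm across, about 16 g, which lies in the dish and can roll.
- pot: White open pot, 52 mm across and 46 mm tall, standing loose on the pot end of the stand. A bystander. Origin: centre of its underside.
- shaker: Glass shaker with a steel cap, 38 mm across and 70 mm tall, standing loose on the pot end of the stand. A bystander. Origin: centre of its underside.
- bottle_a: Dark corked wine bottle, 74 mm across and 304 mm tall. A bystander. Origin: centre of its underside.
- bottle_b: A second dark corked wine bottle, the same. A bystander. Origin: centre of its underside.
- gherkins: Green glass jar, 86 mm across and 120 mm tall. A bystander. Origin: centre of its underside.
- plates: Stack of white card plates, 150 by 200 mm and 45 mm high. A bystander. Origin: centre of its underside.
- knife: Long kitchen knife lying flat, 320 mm long, wooden handle towards its -x. A bystander. Origin: its underside where blade meets handle.
- customer (a point): Middle of the board's long edge on the customers' side, at its top: 125 mm towards the stand's +x (away from the robot) from the dish's place.
There are look-alikes about, which are no part of the job. Leave any orange look-alike of the dish alone.

How it is judged:
By the outcome, as a careful person would: the job done as asked, in the order asked, and still so for the second after the job is handed in, while the arm keeps its last pose, push and grip.
It also fails if it takes over 58 s, if anything falls off the work surface, if the arm or the gripper's body presses on something with over 40 N, if the wrist force passes 120 N, or if a joint passes its speed limit or range.

## Working session

There is one attempt and no reset: what is moved stays moved. The work goes in short steps, Python scripts to look and compute and a tool call to move; the robot and the scene stay as the last step left them, time stands still between calls to the robot, and variables do not carry over. Pictures are saved under pics/ and viewed, at most 12 in all, crops included, and the job is handed in when it is done.

Besides the shell and the picture viewer there is one more tool, called after "Call:" as name(argument=value, ...) on one line, values as JSON. arm_command: Moves the arm, as the interface text tells. Its arguments: {"type":"object","properties":{"moves":{"type":"array"},"squeeze":{"type":"number"}},"required":["moves"]}

```bash
mkdir -p pics; python3 - <<'E'
from cell import robot
import cv2,numpy as np
for n in("top","side"):
    im=robot.read_camera(n); cv2.imwrite(f"pics/{n}0.png",im[:,:,::-1])
    m=robot.camera_model(n); print(n,{k:np.round(v,4).tolist() for k,v in m.items()})
s=robot.observe();print(s["time"],s["tool_pos"],s["tool_rot"],s["opening"],s["contact_force"])
E
```

```text
top {'fx': 449.001, 'fy': 449.001, 'cx': 313.4842, 'cy': 240.4222, 'k1': -0.0965, 'R': [[0.008, -0.9997, 0.0247], [-0.9945, -0.0105, -0.1038], [0.104, -0.0237, -0.9943]], 't': [-0.0612, 0.5234, 1.4038]}
side {'fx': 594.0781, 'fy': 594.0781, 'cx': 318.2394, 'cy': 233.7087, 'k1': -0.0823, 'R': [[-0.975, -0.2218, 0.0111], [-0.1766, 0.7439, -0.6446], [0.1347, -0.6305, -0.7645]], 't': [0.4732, 0.1944, 1.8837]}
0.1 [0.16237849 0.49887926 0.22611077] [-3.14020837e+00 -1.94507199e-04  2.82682011e+00] 0.09196230883056294 [ 0.46905365 -0.62405828  0.11326649]
```

View pics/top0.png

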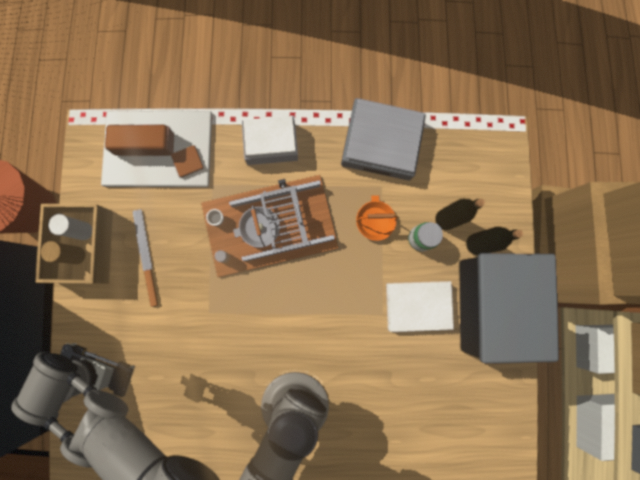

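View pics/side0.png

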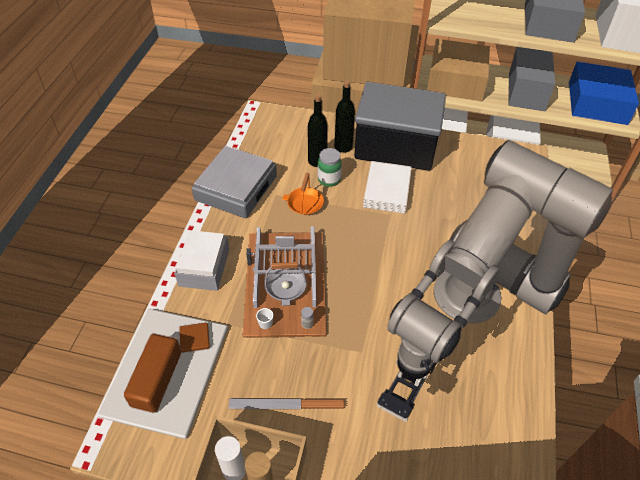

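The top picture shows the stand at about (270,227). Its pots are at (215,217) and (221,258), the guard is at about (295,222), and the arm is at lower left.

Candidates for the dish:
- The steel dish on the stand: top (258,227), side (287,287).
- The orange look-alike: top (377,221), side (306,200).

I choose the steel one and will check it in a close crop.

```bash
cat > h.py <<'E'
from cell import robot
import cv2,numpy as np
M={n:robot.camera_model(n) for n in("top","side")}
def K(m): return np.array([[m["fx"],0,m["cx"]],[0,m["fy"],m["cy"]],[0,0,1.]]),np.array([m["k1"],0,0,0,0.])
def proj(n,P):
    m=M[n];k,d=K(m);return cv2.projectPoints(np.atleast_2d(np.array(P,float)),cv2.Rodrigues(np.array(m["R"]))[0],np.array(m["t"],float),k,d)[0][:,0]
def back(n,uv,z):
    m=M[n];k,d=K(m);R=np.array(m["R"]);t=np.array(m["t"])
    r=cv2.undistortPoints(np.array(uv,float).reshape(-1,1,2),k,d)[:,0];r=np.c_[r,np.ones(len(r))]@R
    c=-R.T@t; return c+r*((z-c[2])/r[:,2])[:,None]
def crop(n,u,v,w,h,f,name,src=None):
    im=robot.read_camera(n) if src is None else src
    cv2.imwrite(f"pics/{name}.png",cv2.resize(im[v:v+h,u:u+w,::-1],None,fx=f,fy=f,interpolation=cv2.INTER_CUBIC)); return im
E
python3 - <<'E'
import cv2
for n,u,v,w,h in(("top",190,165,160,120),("side",225,220,120,120)):
    im=cv2.imread(f"pics/{n}0.png"); f=5
    cv2.imwrite(f"pics/{n}0c.png",cv2.resize(im[v:v+h,u:u+w],None,fx=f,fy=f,interpolation=cv2.INTER_CUBIC))
E
```

```text
(no output)
```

View pics/top0c.png

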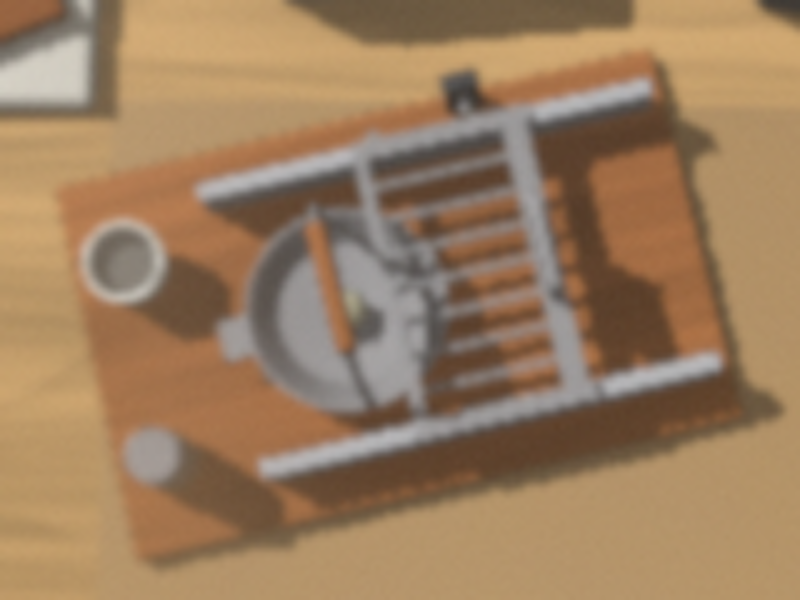

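View pics/side0c.png

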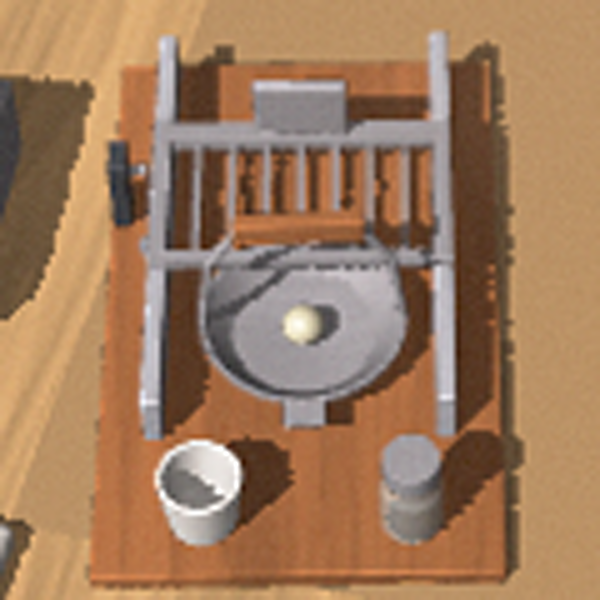

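The crops confirm the steel dish. In the top crop the grip bar runs from (313,220) to (343,350), the lip points at about (230,338) towards the pots, and the onion is at about (353,305). The push plate stands on the guard's far bar. Next I fit the stand and dish poses.

```bash
python3 - <<'E'
from h import *
from scipy.optimize import least_squares as ls
f=lambda p,o:np.array(o)+(np.array(p)+.5)/5-.5
t=lambda *p:f(p,(190,165)); s=lambda *p:f(p,(225,220))
obs=[("top",(125,170,16),t(60,188)),("top",(125,-230,16),t(652,53)),("top",(-125,-230,16),t(738,410)),("top",(-125,170,16),t(143,560)),
("side",(125,170,16),s(90,580)),("side",(-125,170,16),s(505,580)),("side",(125,-230,16),s(123,65)),("side",(-125,-230,16),s(495,65)),
("side",(30,-118,114),s(254,84)),("side",(-30,-118,114),s(346,82))]
def W(p,q):
    q=np.array(q)/1000.;c,n=np.cos(p[2]),np.sin(p[2]);return np.array([p[0]+c*q[0]-n*q[1],p[1]+n*q[0]+c*q[1],q[2]])
r=lambda p:np.concatenate([proj(n,W(p,q))[0]-u for n,q,u in obs])
o=ls(r,[.5,.1,.2],loss="soft_l1");p=o.x;print("stand",p,np.round(r(p).reshape(-1,2),1).tolist())
# dish: rim, grip ends, lip
b=back("top",[t(313,222),t(343,350)],.144);b2=back("side",[s(237,225),s(365,225)],.139)
print("grip top",b[:,:2],"side",b2[:,:2])
l=back("top",[t(219,340)],.044);l2=back("side",[s(305,427)],.044);on=back("side",[s(303,325)],.034);on2=back("top",[t(353,305)],.034)
print("lip",l,l2,"onion",on,on2)
for nm,q in(("plate",(0,-114,90)),("pot_end",(0,140,16)),("grip",(0,0,134)),("lip",(0,80,44)),("onion",(0,0,34))): print(nm,W(p,q))
E
```

```text
stand [0.56674816 0.11587822 0.24303175] [[-1.0, -0.3], [0.3, -1.0], [1.3, 1.7], [-1.4, 0.5], [-0.4, -0.8], [0.5, -1.6], [0.2, -0.3], [-0.8, -0.8], [-0.3, 2.7], [0.4, 3.0]]
grip top [[0.60305142 0.12781407]
 [0.52727866 0.10847442]] side [[0.60036863 0.12602822]
 [0.52573345 0.10834049]]
lip [[0.54445143 0.19691464 0.044     ]] [[0.54273891 0.19629443 0.044     ]] onion [[0.56538497 0.11671607 0.034     ]] [[0.56897972 0.11373155 0.034     ]]
plate [0.59418185 0.00522836 0.09      ]
pot_end [0.53305767 0.25176402 0.016     ]
grip [0.56674816 0.11587822 0.134     ]
lip [0.54749645 0.19352725 0.044     ]
onion [0.56674816 0.11587822 0.034     ]
```

Call:
arm_command(moves=[[[-0.02,-0.011,0],[0,0,0.1],0],[[-0.06,-0.034,0],[0,0,0.23],0],[[-0.1,-0.057,0],[0,0,0.36],0],[[-0.14,-0.08,0],[0,0,0.49],0],[[-0.18,-0.102,0],[0,0,0.62],0]], squeeze=20)

```text
time: 0.6
tool_pos: [0.3027, 0.3449, 0.2265]
tool_rot: [-3.141, 0.0, 2.202]
contact_force: [-0.0, -0.0, 0.1]
opening: 0.0563
grip_force: 0.0
```

```bash
cat >> h.py <<'E'
S=np.array([.5655,.117]);YAW=.243
def stand(x,y): c,s=np.cos(YAW),np.sin(YAW);return S+[c*x-s*y,s*x+c*y]
from scipy.spatial.transform import Rotation as Ro
def need(x,y,z,psi):
    "tool-axis shift and turn from measured pose to stand-frame x,y and world z, yaw psi"
    o=robot.observe();R=Ro.from_euler("xyz",o["tool_rot"]);w=np.r_[stand(x,y),z]
    print("t",round(o["time"],2),"pos",np.round(o["tool_pos"],4),"rot",np.round(o["tool_rot"],3),"q",np.round(o["qpos"],2),"F",np.round(o["contact_force"],1),"open",round(o["opening"],4),"grip",round(o["grip_force"],1))
    print("shift",np.round(R.inv().apply(w-o["tool_pos"]),4),"turn",np.round((R.inv()*Ro.from_euler("xyz",[np.pi,0,psi])).as_rotvec(),3))
E
python3 -c "
from h import *
need(0,-.085,.2,1.814)"
```

```text
t 0.6 pos [0.3027 0.3449 0.2265] rot [-3.141  0.     2.202] q [ 0.68  0.22  1.69 -0.    1.23  0.05] F [-0.  -0.   0.1] open 0.0563 grip 0.0
shift [-0.4177  0.0455  0.0265] turn [-0.     0.     0.388]
```

Call:
arm_command(moves=[[[-0.045,0.005,0],[0,0,0.1],0],[[-0.09,0.01,0],[0,0,0.2],0],[[-0.135,0.015,0],[0,0,0.3],0],[[-0.18,0.02,0],[0,0,0.388],0],[[-0.225,0.0245,0],[0,0,0.388],0]])

```text
time: 1.1
tool_pos: [0.4563, 0.1784, 0.2265]
tool_rot: [-3.141, -0.0, 1.816]
contact_force: [0.1, 0.7, 0.4]
opening: 0.0164
grip_force: 0.0
```

```bash
python3 -c "
from h import *
need(0,-.085,.2,1.814)"
```

```text
t 1.1 pos [0.4563 0.1784 0.2265] rot [-3.141 -0.     1.816] q [ 0.22  0.28  1.62  0.    1.25 -0.03] F [0.1 0.7 0.4] open 0.0164 grip 0.0
shift [-0.1711  0.0908  0.0264] turn [-0.    -0.     0.002]
```

Call:
arm_command(moves=[[[-0.04,0.021,0],[0,0,0],0],[[-0.08,0.042,0],[0,0,0],0],[[-0.12,0.063,0],[0,0,0],0],[[-0.15,0.08,0.01],[0,0,0],0],[[-0.171,0.091,0.026],[0,0,0],0]])

```text
time: 1.6
tool_pos: [0.5875, 0.0343, 0.2006]
tool_rot: [3.14, 0.001, 1.817]
contact_force: [-0.9, -0.2, 0.1]
opening: 0.0002
grip_force: 0.0
```

```bash
python3 -c "
from h import *
need(0,-.085,.08,1.814)"
```

```text
t 1.6 pos [0.5875 0.0343 0.2006] rot [3.140e+00 1.000e-03 1.817e+00] q [-0.07  0.48  1.38 -0.    1.28 -0.32] F [-0.9 -0.2  0.1] open 0.0002 grip 0.0
shift [ 0.0006 -0.0017  0.1206] turn [0.002 0.001 0.003]
```

Call:
arm_command(moves=[[[0,-0.001,0.025],[0,0,0],0],[[0,-0.002,0.05],[0,0,0],0],[[0,-0.002,0.075],[0,0,0],0],[[0,-0.002,0.1],[0,0,0],0],[[0,-0.002,0.12],[0,0,0],0]])

```text
time: 2.1
tool_pos: [0.5829, 0.0361, 0.0788]
tool_rot: [-3.139, -0.001, 1.819]
contact_force: [-0.2, -0.2, 0.8]
opening: 0.0005
grip_force: 0.0
```

```bash
python3 -c "
from h import *
need(0,-.104,.08,1.814)
im=crop('side',225,180,140,130,4.5,'s1')"
```

```text
t 2.1 pos [0.5829 0.0361 0.0788] rot [-3.139e+00 -1.000e-03  1.819e+00] q [-0.07  0.6   1.54  0.    1.   -0.32] F [-0.2 -0.2  0.8] open 0.0005 grip 0.0
shift [-0.0213  0.0025 -0.0013] turn [-0.002 -0.001  0.005]
```

View pics/s1.png

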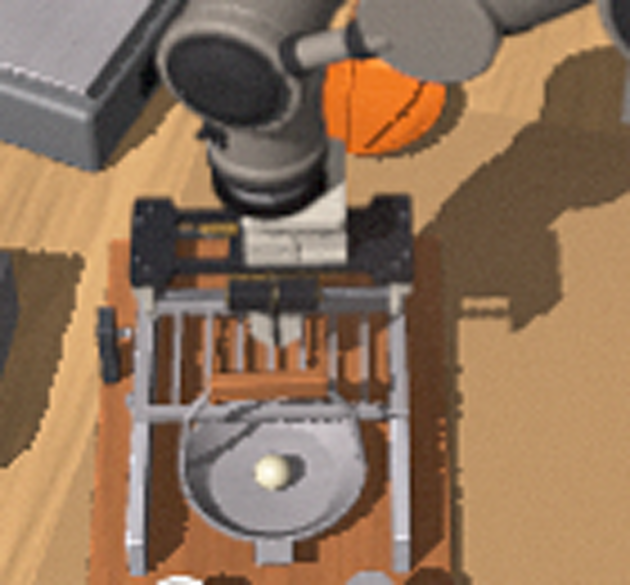

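The crop shows the closed fingers at (275,330), between the handle and the plate and centred on it. The way is clear, so I push.

Call:
arm_command(moves=[[[-0.008,0.001,0],[0,0,0],0],[[-0.016,0.002,0],[0,0,0],0],[[-0.026,0.002,0],[0,0,0],0],[[-0.038,0.002,0],[0,0,0],0],[[-0.05,0.002,0],[0,0,0],0]])

```text
time: 2.65
tool_pos: [0.5987, -0.0129, 0.0817]
tool_rot: [3.14, 0.0, 1.818]
contact_force: [-0.4, 1.4, -0.0]
opening: 0.0005
grip_force: 0.8
```

Call:
arm_command(moves=[[[-0.007,0,0],[0,0,0],0],[[-0.014,0,0],[0,0,0],0],[[-0.021,0,0],[0,0,0],0],[[-0.028,0,0],[0,0,0],0],[[-0.034,0,0],[0,0,0],0]])

```text
time: 3.15
tool_pos: [0.6063, -0.0453, 0.0807]
tool_rot: [-3.141, -0.0, 1.819]
contact_force: [-0.1, 1.2, 1.7]
opening: 0.0003
grip_force: 0.7
```

```bash
python3 -c "
from h import *
need(0,-.184,.08,1.814)"
```

```text
t 3.15 pos [ 0.6063 -0.0453  0.0807] rot [-3.141 -0.     1.819] q [-0.2   0.63  1.47  0.    1.04 -0.45] F [-0.1  1.2  1.7] open 0.0003 grip 0.7
shift [-0.0167 -0.0006  0.0006] turn [-0.    -0.     0.005]
```

Call:
arm_command(moves=[[[-0.002,0,0],[0,0,0],0],[[-0.004,0,0],[0,0,0],0],[[-0.006,0,0],[0,0,0],0],[[-0.008,0,0],[0,0,0],0],[[-0.01,0,0],[0,0,0],0]])

```text
time: 3.65
tool_pos: [0.6083, -0.0532, 0.0806]
tool_rot: [-3.141, -0.001, 1.82]
contact_force: [-1.7, 2.0, 2.6]
opening: 0.0003
grip_force: 1.2
```

Call:
arm_command(moves=[[[-0.001,0,0],[0,0,0],0],[[-0.002,0,0],[0,0,0],0],[[-0.003,0,0],[0,0,0],0],[[-0.004,0,0],[0,0,0],0],[[-0.005,0,0],[0,0,0],0]])

```text
time: 4.15
tool_pos: [0.6099, -0.0595, 0.0806]
tool_rot: [-3.141, -0.0, 1.819]
contact_force: [0.7, 1.2, -0.3]
opening: 0.0004
grip_force: 0.6
```

Call:
arm_command(moves=[[[-0.001,0,0],[0,0,0],0],[[-0.002,0,0],[0,0,0],0],[[-0.003,0,0],[0,0,0],0],[[-0.004,0,0],[0,0,0],0],[[-0.005,0,0],[0,0,0],0]])

```text
time: 4.65
tool_pos: [0.61, -0.0601, 0.0806]
tool_rot: [-3.14, -0.007, 1.819]
contact_force: [-3.3, 19.7, 4.6]
opening: 0.0004
grip_force: 10.0
```

Call:
arm_command(moves=[[[-0.001,0,0],[0,0,0],0],[[-0.002,0,0],[0,0,0],0],[[-0.003,0,0],[0,0,0],0],[[-0.004,0,0],[0,0,0],0],[[-0.004,0,0],[0,0,0],0]])

```text
time: 5.15
tool_pos: [0.6099, -0.0601, 0.0806]
tool_rot: [-3.139, -0.012, 1.82]
contact_force: [-6.2, 30.3, 8.5]
opening: 0.0003
grip_force: 15.6
```

```bash
python3 -c "
from h import *
need(0,-.184,.08,1.814)
im=crop('side',225,180,140,130,4.5,'s2')"
```

```text
t 5.15 pos [ 0.6099 -0.0601  0.0806] rot [-3.139 -0.012  1.82 ] q [-0.23  0.64  1.45  0.01  1.06 -0.48] F [-6.2 30.3  8.5] open 0.0003 grip 15.6
shift [-0.0014 -0.0005  0.0006] turn [-0.002 -0.012  0.006]
```

View pics/s2.png

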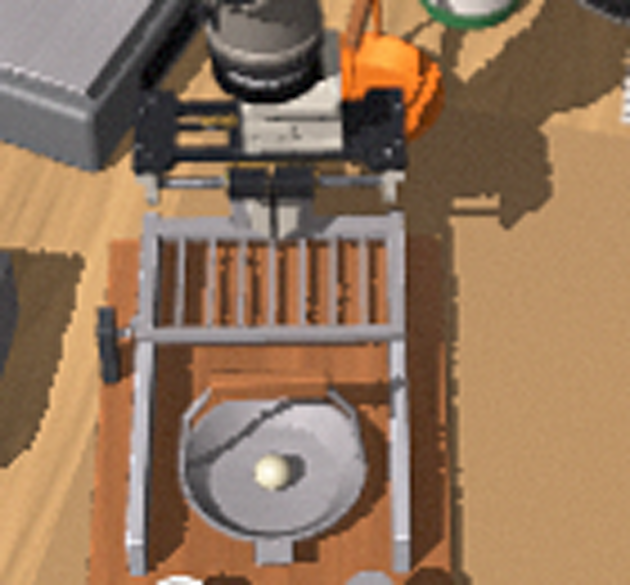

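The guard reached its end stop: it sits at (275,290), well clear of the dish, and the force rose to 30 N after the catch. I back off and rise.

Call:
arm_command(moves=[[[0.006,0,0],[0,0,0],0],[[0.012,0,0],[0,0,0],0],[[0.02,0,0],[0,0,0],0],[[0.028,0,-0.01],[0,0,0],0],[[0.03,0,-0.04],[0,0,0],0]])

```text
time: 5.7
tool_pos: [0.6028, -0.0381, 0.119]
tool_rot: [-3.136, -0.003, 1.819]
contact_force: [0.4, -0.2, 0.1]
opening: 0.0006
grip_force: 0.0
```

Call:
arm_command(moves=[[[0,0,-0.04],[0,0,0],0.03],[[0,0,-0.08],[0,0,0],0.06],[[0,0,-0.1],[0,0,-0.14],0.07],[[0.03,0,-0.11],[0,0,-0.28],0.07],[[0.06,0,-0.11],[0,0,-0.42],0.07]])

```text
time: 6.2
tool_pos: [0.5909, 0.0189, 0.2337]
tool_rot: [3.138, 0.004, 2.242]
contact_force: [0.6, 0.9, 0.2]
opening: 0.0359
grip_force: 0.0
```

```bash
python3 -c "
from h import *
need(0,0,.23,3.385)
im=crop('side',225,180,140,130,4.5,'s3')"
```

```text
t 6.2 pos [0.5909 0.0189 0.2337] rot [3.138 0.004 2.242] q [-0.1   0.46  1.33 -0.    1.35 -0.77] F [0.6 0.9 0.2] open 0.0359 grip 0.0
shift [0.0926 0.0411 0.0035] turn [ 1.000e-03  5.000e-03 -1.143e+00]
```

View pics/s3.png

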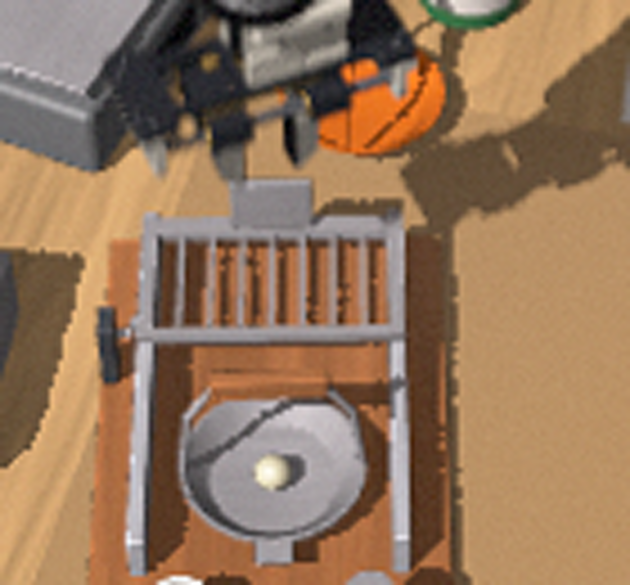

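The guard stays at its open place, with its near bar still at row 335. I go above the grip.

Call:
arm_command(moves=[[[0.02,0.008,0],[0,0,-0.14],0.05],[[0.04,0.016,0],[0,0,-0.28],0.05],[[0.06,0.025,0],[0,0,-0.42],0.05],[[0.08,0.034,0],[0,0,-0.56],0.05],[[0.092,0.041,0.003],[0,0,-0.7],0.05]])

```text
time: 6.75
tool_pos: [0.565, 0.118, 0.2289]
tool_rot: [3.141, 0.001, 2.945]
contact_force: [-0.6, 0.2, 0.1]
opening: 0.0501
grip_force: 0.0
```

```bash
python3 -c "
from h import *
need(0,0,.20,3.385)"
```

```text
t 6.75 pos [0.565  0.118  0.2289] rot [3.141e+00 1.000e-03 2.945e+00] q [ 0.07  0.44  1.37  0.    1.33 -1.3 ] F [-0.6  0.2  0.1] open 0.0501 grip 0.0
shift [-0.0007 -0.0009  0.0289] turn [ 0.     0.002 -0.44 ]
```

Call:
arm_command(moves=[[[0,0,0],[0,0,-0.14],0.05],[[0,0,0],[0,0,-0.28],0.05],[[0,0,0],[0,0,-0.4],0.05],[[0,0,0.015],[0,0,-0.44],0.05],[[0,0,0.029],[0,0,-0.44],0.05]])

```text
time: 7.25
tool_pos: [0.5655, 0.1167, 0.1994]
tool_rot: [-3.141, 0.002, -2.904]
contact_force: [0.4, -0.3, -0.2]
opening: 0.0501
grip_force: 0.0
```

```bash
python3 -c "
from h import *
need(0,0,.115,3.385)
crop('top',210,185,100,75,8,'t4'); np.save('gp.npy',0)
print(proj('top',[[*stand(0,0),.144],[*stand(.04,0),.144],[*stand(-.04,0),.144]]))"
```

```text
t 7.25 pos [0.5655 0.1167 0.1994] rot [-3.141e+00  2.000e-03 -2.904e+00] q [ 0.07  0.46  1.42 -0.    1.26 -1.74] F [ 0.4 -0.3 -0.2] open 0.0501 grip 0.0
shift [0.0001 0.0004 0.0844] turn [-0.     0.002 -0.006]
[[255.5773318  221.6484387 ]
 [252.61357811 208.57804838]
 [258.5708523  234.80861491]]
```

View pics/t4.png

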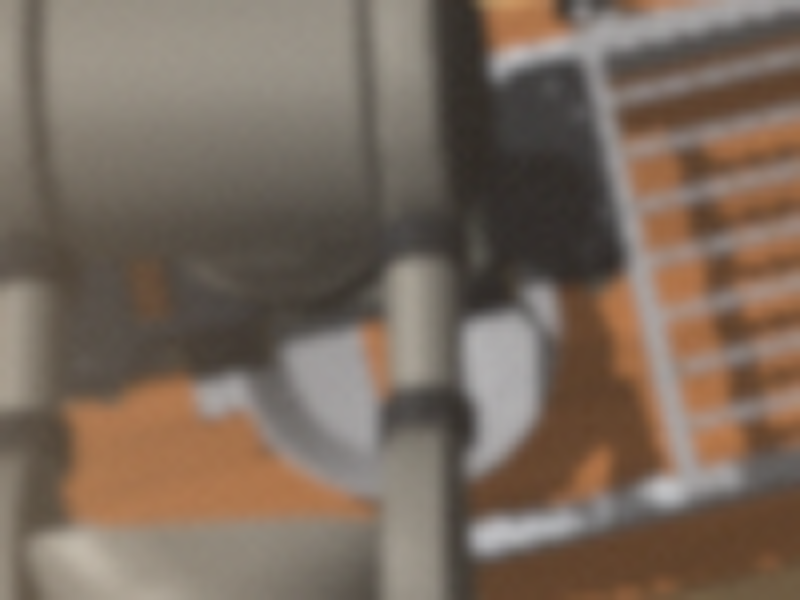

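The top view is mostly blocked by the wrist. The visible part of the grip at (375,345) agrees with the fit, so I descend.

Call:
arm_command(moves=[[[0,0,0.02],[0,0,0],0.05],[[0,0,0.04],[0,0,0],0.05],[[0,0,0.06],[0,0,0],0.05],[[0,0,0.075],[0,0,0],0.05],[[0,0,0.083],[0,0,-0.005],0.05]])

```text
time: 7.8
tool_pos: [0.5649, 0.1166, 0.1151]
tool_rot: [3.141, -0.001, -2.9]
contact_force: [-0.0, -0.7, 0.6]
opening: 0.0503
grip_force: 0.0
```

Call:
arm_command(moves=[[[0,0,0],[0,0,0],0.04],[[0,0,0],[0,0,0],0.032],[[0,0,0],[0,0,0],0.026],[[0,0,0],[0,0,0],0.022],[[0,0,0],[0,0,0],0.019]], squeeze=10)

```text
time: 8.3
tool_pos: [0.5655, 0.1168, 0.1163]
tool_rot: [-3.142, 0.001, -2.899]
contact_force: [-0.8, 0.0, -0.3]
opening: 0.0201
grip_force: 0.0
```

```bash
python3 -c "
from h import *
need(0,0,.115,3.385)
im=crop('side',225,200,120,110,5,'s5')"
```

```text
t 8.3 pos [0.5655 0.1168 0.1163] rot [-3.142e+00  1.000e-03 -2.899e+00] q [ 0.07  0.54  1.53  0.    1.07 -1.74] F [-0.8  0.  -0.3] open 0.0201 grip 0.0
shift [-0.      0.0002  0.0013] turn [-0.     0.001 -0.001]
```

View pics/s5.png

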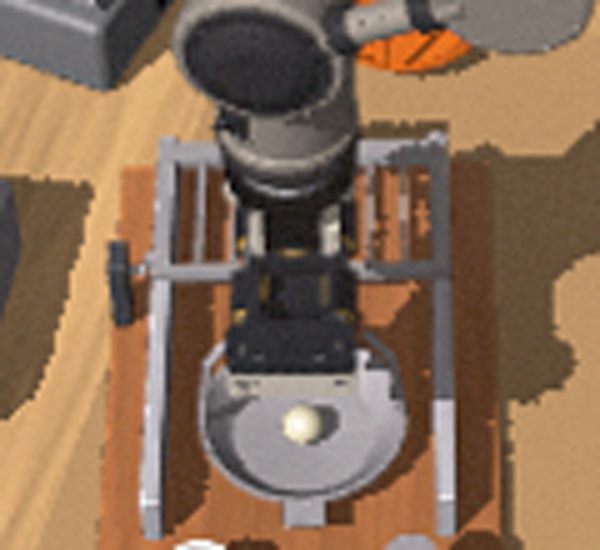

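The crop shows the gripper over the grip bar at about (292,370), with the onion centred at (302,424) and the guard still open. I close in small steps, then firm the grip.

Call:
arm_command(moves=[[[0,0,0.001],[0,0,0],0.017],[[0,0,0.001],[0,0,0],0.0155],[[0,0,0.001],[0,0,0],0.014],[[0,0,0.001],[0,0,0],0.0125],[[0,0,0.001],[0,0,0],0.011]], squeeze=8)

```text
time: 8.85
tool_pos: [0.5653, 0.1168, 0.1147]
tool_rot: [-3.142, 0.0, -2.899]
contact_force: [0.8, -1.4, -0.4]
opening: 0.0121
grip_force: 8.0
```

Call:
arm_command(moves=[[[0,0,0],[0,0,0],0.005],[[0,0,0],[0,0,0],0.005],[[0,0,0],[0,0,0],0.0],[[0,0,0],[0,0,0],0.0],[[0,0,0],[0,0,0],0.0]], squeeze=40)

```text
time: 9.35
tool_pos: [0.5653, 0.1167, 0.1147]
tool_rot: [-3.142, 0.0, -2.899]
contact_force: [0.9, 0.2, -0.1]
opening: 0.0117
grip_force: 40.0
```

Call:
arm_command(moves=[[[0,0,-0.001],[0,0,0],0.0],[[0,0,-0.003],[0,0,0],0.0],[[0,0,-0.006],[0,0,0],0.0],[[0,0,-0.01],[0,0,0],0.0],[[0,0,-0.015],[0,0,0],0.0]])

```text
time: 9.85
tool_pos: [0.5652, 0.1168, 0.13]
tool_rot: [3.141, -0.0, -2.899]
contact_force: [0.7, 0.8, -3.3]
opening: 0.0116
grip_force: 40.0
```

Call:
arm_command(moves=[[[0,0,-0.006],[0,0,0],0.0],[[0,0,-0.013],[0,0,0],0.0],[[0,0,-0.02],[0,0,0],0.0],[[0,0,-0.027],[0,0,0],0.0],[[0,0,-0.034],[0,0,0],0.0]])

```text
time: 10.35
tool_pos: [0.5653, 0.1168, 0.1645]
tool_rot: [3.142, 0.0, -2.899]
contact_force: [-0.3, 0.4, -3.5]
opening: 0.0119
grip_force: 40.0
```

Call:
arm_command(moves=[[[0,0,-0.007],[0,0,0],0.0],[[0,0,-0.014],[0,0,0],0.0],[[0,0,-0.021],[0,0,0],0.0],[[0,0,-0.028],[0,0,0],0.0],[[0,0,-0.034],[0,0,0],0.0]])

```text
time: 10.85
tool_pos: [0.5653, 0.1168, 0.1984]
tool_rot: [3.142, 0.0, -2.899]
contact_force: [-0.3, -0.8, -2.1]
opening: 0.0115
grip_force: 40.0
```

Call:
arm_command(moves=[[[0,0,-0.006],[0,0,0],0.0],[[0,0,-0.01],[0,0,0],0.0],[[0,0,-0.014],[0,0,0],0.0],[[0,0,-0.016],[0,0,0],0.0],[[0,0,-0.017],[0,0,0],0.0]])

```text
time: 11.35
tool_pos: [0.5653, 0.1168, 0.2148]
tool_rot: [3.142, 0.0, -2.899]
contact_force: [-0.4, -0.9, -3.9]
opening: 0.0116
grip_force: 40.0
```

```bash
python3 -c "
from h import *
need(0,0,.215,1.814)
im=crop('side',215,160,160,150,4,'s6')"
```

```text
t 11.35 pos [0.5653 0.1168 0.2148] rot [ 3.142  0.    -2.899] q [ 0.07  0.45  1.39  0.    1.3  -1.74] F [-0.4 -0.9 -3.9] open 0.0116 grip 40.0
shift [-0.0002  0.0001 -0.0002] turn [0.   0.   1.57]
```

View pics/s6.png

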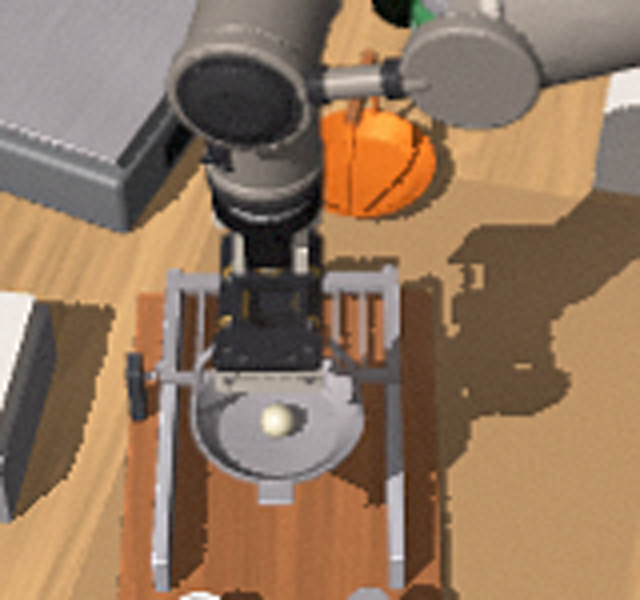

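The dish hangs level about 10 cm up. The onion is in the middle at (277,420) and the lip at (277,490). I turn it clockwise, smoothly.

Call:
arm_command(moves=[[[0,0,0],[0,0,0.01],0.0],[[0,0,0],[0,0,0.03],0.0],[[0,0,0],[0,0,0.06],0.0],[[0,0,0],[0,0,0.1],0.0],[[0,0,0],[0,0,0.15],0.0]])

```text
time: 11.9
tool_pos: [0.5652, 0.1168, 0.2145]
tool_rot: [3.142, -0.0, -3.052]
contact_force: [0.4, -1.2, -3.4]
opening: 0.0117
grip_force: 40.0
```

Call:
arm_command(moves=[[[0,0,0],[0,0,0.06],0.0],[[0,0,0],[0,0,0.13],0.0],[[0,0,0],[0,0,0.2],0.0],[[0,0,0],[0,0,0.27],0.0],[[0,0,0],[0,0,0.34],0.0]])

```text
time: 12.4
tool_pos: [0.5652, 0.1168, 0.2145]
tool_rot: [-3.142, -0.0, 2.89]
contact_force: [1.2, 0.2, -3.3]
opening: 0.0116
grip_force: 40.0
```

Call:
arm_command(moves=[[[0,0,0],[0,0,0.07],0.0],[[0,0,0],[0,0,0.14],0.0],[[0,0,0],[0,0,0.21],0.0],[[0,0,0],[0,0,0.28],0.0],[[0,0,0],[0,0,0.35],0.0]])

```text
time: 12.9
tool_pos: [0.5652, 0.1168, 0.2145]
tool_rot: [-3.141, -0.0, 2.54]
contact_force: [0.0, 0.0, -3.6]
opening: 0.0118
grip_force: 40.0
```

Call:
arm_command(moves=[[[0,0,0],[0,0,0.07],0.0],[[0,0,0],[0,0,0.14],0.0],[[0,0,0],[0,0,0.21],0.0],[[0,0,0],[0,0,0.28],0.0],[[0,0,0],[0,0,0.35],0.0]])

```text
time: 13.4
tool_pos: [0.5652, 0.1168, 0.2145]
tool_rot: [-3.141, -0.0, 2.19]
contact_force: [0.2, -0.7, -2.7]
opening: 0.0114
grip_force: 40.0
```

```bash
python3 -c "
from h import *
need(0,0,.215,1.814)"
```

```text
t 13.4 pos [0.5652 0.1168 0.2145] rot [-3.141 -0.     2.19 ] q [ 0.07  0.45  1.4   0.    1.3  -0.55] F [ 0.2 -0.7 -2.7] open 0.0114 grip 40.0
shift [ 0.      0.0004 -0.0005] turn [-0.    -0.     0.376]
```

Call:
arm_command(moves=[[[0,0,0],[0,0,0.065],0.0],[[0,0,0],[0,0,0.125],0.0],[[0,0,0],[0,0,0.18],0.0],[[0,0,0],[0,0,0.23],0.0],[[0,0,0],[0,0,0.275],0.0]])

```text
time: 13.9
tool_pos: [0.5652, 0.1168, 0.2145]
tool_rot: [-3.141, -0.0, 1.916]
contact_force: [-0.5, -0.4, -4.1]
opening: 0.0115
grip_force: 40.0
```

Call:
arm_command(moves=[[[0,0,0],[0,0,0.038],0.0],[[0,0,0],[0,0,0.065],0.0],[[0,0,0],[0,0,0.085],0.0],[[0,0,0],[0,0,0.096],0.0],[[0,0,0],[0,0,0.101],0.0]])

```text
time: 14.4
tool_pos: [0.5653, 0.1168, 0.2147]
tool_rot: [-3.142, -0.0, 1.817]
contact_force: [-0.5, -0.3, -3.9]
opening: 0.0116
grip_force: 40.0
```

Call:
arm_command(moves=[[[0,0,0],[0,0,0],0.0],[[0,0,0],[0,0,0],0.0],[[0,0,0],[0,0,0],0.0],[[0,0,0],[0,0,0],0.0],[[0,0,0],[0,0,0],0.0]])

```text
time: 14.9
tool_pos: [0.5653, 0.1168, 0.2147]
tool_rot: [3.141, -0.0, 1.818]
contact_force: [0.1, -0.5, -2.9]
opening: 0.0116
grip_force: 40.0
```

```bash
python3 -c "
from h import *
need(0,0,.215,1.814)
im=crop('side',205,180,160,150,4,'s7')
print(proj('side',[[*stand(0,0),.134],[*stand(.08,0),.144]]))"
```

```text
t 14.9 pos [0.5653 0.1168 0.2147] rot [ 3.141 -0.     1.818] q [ 0.07  0.45  1.39  0.    1.3  -0.18] F [ 0.1 -0.5 -2.9] open 0.0116 grip 40.0
shift [ 0.0001  0.0003 -0.0003] turn [ 0.    -0.     0.004]
[[284.08107431 265.40986087]
 [257.20831818 263.60605195]]
```

View pics/s7.png

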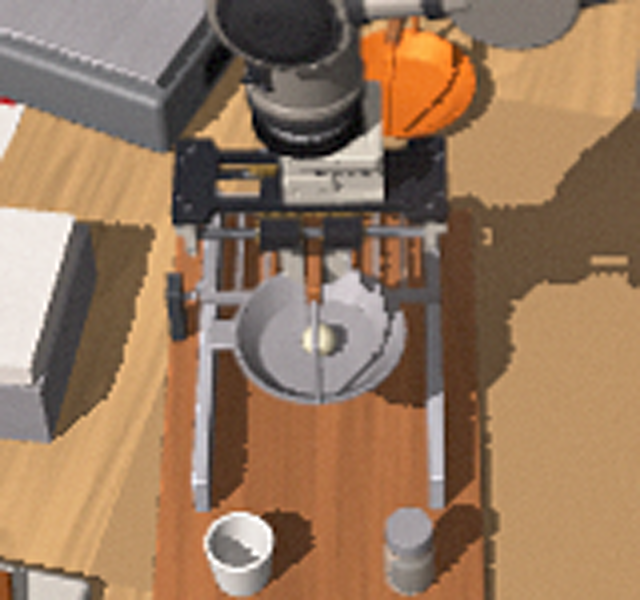

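The lip is at full-image (258,263.6), against a predicted (257,263.6). The onion is in the middle at about (284.6,265). The guard is still open and the pots are standing. I hand in.

```bash
python3 -c "
from cell import robot
print(robot.hand_in())"
```

```text
the job is handed in; nothing more can be done
None
```

I pushed the guard to its end stop, where it stays open, and handed the job in after about 15 s of robot time: the dish is held level and still about 10 cm above its place, lip towards the customers and onion in the middle.

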